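# Stop, reset and unload the insect-imaging stage

### The arm

A 7-joint arm with a two-finger parallel gripper is mounted at the origin on the work surface. World frame = base frame: x ahead of the robot, y to its left, z up, the work surface at z = 0. Lengths are in m, angles in rad, forces in N, time in s.
With the tool pointing down it reaches from about 0.4 to 0.85 m from the base axis. Payload 4.4 kg.
Tool frame: the origin (TCP) lies on the centre line of the jaws, within the pads' length; the fingertips stand 22 mm ahead of it and the grasp point (between the pads) lies 3 mm ahead of it (robot.tcp_to_tips is the distance from the TCP to the fingertips, in m); z points along the fingers, y is the line along which they close (so a half turn about z gives the same grasp; the last joint's range is limited). The gripper opens to 94 mm and grips with 3 to 60 N. Pads are 16 mm wide; open, the fingers measure 119 mm over their backs; the gripper's body (75 mm by 177 mm) begins 78 mm behind the grasp point.
Start: joints at [-1.415, 0.628, 0.038, 1.517, -0.027, 0.996, -0.02], TCP at [0.143, 0.634, 0.227] pointing down, gripper open.
Joint ranges: [-3.06, 3.06], [-0.37, 2.12], [-1.25, 1.32], [0.18, 2.47], [-1.1, 4.24], [0.23, 1.98], [-2.94, 2.94]. Speed limits (rad/s): [2.57, 2.57, 3.14, 3.14, 3.14, 3.14, 3.14].

### API

Orientations are given as a rotation vector (axis times angle).
In Python, from bench import sensors, imaging, robot gives the robot as it stands. The module is installed in compiled form; this text tells all that it offers.
- The arm moves only by the shell command python3 -m handwheel 'ROWS' [FORCE]. ROWS is text: rows parted by semicolons, each of 7 numbers parted by spaces: the shift along the tool's x, y, z in mm, then the turn, a rotation vector about the tool's x, y, z in degrees, then the finger opening in mm, from 0 to 94. A call has 1 to 12 rows; each row shifts and turns the commanded pose from where the row before left it, along the tool's axes as they then stand; what a row does not reach is not made up. A row lasts 1/8 s, in which the tool goes at most 62.5 mm and 10.7 degrees, less where a joint would pass 70% of its speed; a pose out of reach is approached as far as the arm can. A call with a gripper value outside its range is refused whole. The fingers move at their own pace and stop on an object; FORCE is the grip in N (left out, the last holds). Time passes only in rows, so rows that do not move let the fingers close. It gives the time, the measured TCP pose, the force, the opening and the grip force at its end, in the units of the state.
- sensors.sense(): the state, without advancing time (a new reading comes with each control period).
- imaging.get_image(name): name is "side" or "top" or "wrist"; returns the picture (420x560x3 uint8, blue, green, red); there is no depth.
- imaging.camera_model(name): a dict with "fx", "fy", "cx", "cy" (pixels), "pose" (4x4, takes a point from camera to world coordinates); the wrist camera has in their place "mount" (4x4, takes a point from camera to tool coordinates, whose origin is the TCP and whose axes are the flange's). Camera axes: x right, y up, looking along -z (the intrinsics and any distortion apply to the point x, -y, -z); pixel columns grow to the right and rows downward; lengths in m; the calibration is good to about 2 mm. A picture is of the moment at which its call begins: read the wrist's pose just before it. camera_model takes no time and is no camera call.
- robot.hand_in(): hands the job in; it is judged then, once.
The state is a dict: "t": time; "joint_positions": joint angles; "qvel": joint speeds; "tau": joint torques, N m; "tool_pos": TCP position; "tcp_rot": TCP orientation; "ft_force": force on the tool from outside, world axes, zero at the start; "moment": the same for the moment, N m; "width": finger opening in m; "gripper_force": force on a finger pad.
Only numpy, scipy, OpenCV 4.12 (cv2) and the standard library are available. Lean on these libraries where they do the work, as an engineer would, in place of code of your own. Each camera call takes 0.05 s, during which the arm holds its last target. There are 200 camera calls.

### The job

Push the red stop mushroom on the yellow box fully down, then twist its head clockwise to its end stop to reset it, which swings the blue clip off the specimen tray on the round imaging stage. Then grip the tray by its two long sides, lift it off the stage, level all the way so that the mounted beetle inside stays upright, and finish while holding it still and level over the stage, at least 10 cm clear of it, so that a colleague can wipe the stage: do not put it down or let go. Leave the mouse, the pin jar and the white foam block where they are.

Things in the scene. Friction and masses are not known exactly. Their poses are not given: they have to be found in the camera images.
- stop_top (a point): Red mushroom stop head, round, 40 mm diameter, 21 mm tall, with a white line on top; on a fixed yellow box 85 x 85 x 50 mm tall. This point is the centre of the head's domed top (90 mm above the desk when up; the head's underside is 69 mm above the desk, 19 mm above the box, with a 32 mm black collar, 6 mm tall, on the box below it). z up. The box's place varies.
- stop_press (a joint): How far the stop head is pushed down, m: 0 up, 0.006 fully down. A spring pushes it back up when let go (about 5 N holds it fully down); it does not latch.
- stop_turn (a joint): Twist of the stop head about its vertical axis, rad: 0 at the start, grows clockwise seen from above, end stop at 1.0. Light friction, stays where it is left. The stage's blue clip follows it by a drive, turning 1.6 times as far.
- stage_top (a point): Round grey imaging stage with a blue band, fixed, 210 mm diameter (224 mm at the foot), with a raised white disc 160 mm in diameter on which the tray lies. This point is the centre of the white disc's top, 55 mm above the desk. Its +x axis points to the clip's post (18 mm diameter, 88 mm from the centre); z up. Place and yaw vary; it may be left or right of the stop box.
- clip_tip (a point): On the free end (3 mm short of it, mid-thickness) of the blue hold-down clip, a level arm 12 mm wide, 5 mm thick and 65 mm long from its pivot on the post, to the tip. At the start it lies over the tray, its underside 4 mm above the tray's rim; with the stop reset it has swung about 90 degrees aside (clockwise from above), clear of the tray.
- tray_mid (a point): Loose brown card specimen tray, open-topped, 100 mm long (its x) by 50 mm wide (its y) by 34 mm tall, walls and floor 3 mm, about 120 g with a dark band at its foot. This point is the centre of the tray, half-way up (17 mm above its underside). z up.
- specimen_mid (a point): Green beetle pinned on a loose cork disc, 26 mm diameter, 10 mm thick, 29 mm tall with its pin, about 20 g; stands loose on the tray's floor. This point is the centre of the cork disc. z up.
- mouse_mid (a point): Black computer mouse, 95 x 56 mm, 30 mm tall, loose on the desk: bystander. Point half-way up.
- pin_jar_mid (a point): Small pin jar with blue cap, 44 mm diameter, 55 mm tall, loose on the desk: bystander. Point half-way up.
- foam_block_mid (a point): White foam block, 100 x 70 x 18 mm, loose on the desk: bystander. Point half-way up.
There are look-alikes about, which are no part of the job. Of the things like the part that bears stop_top, leave any that is brown; of the rest the larger one is meant. Of the things that look like the part that bears tray_mid, the larger one is meant.

How it is judged:
On the way, in this order (a step that is already met when the one before it is completed fails the run):
1. the stop head is pushed fully down (at least 5 of its 6 mm) (value of joint stop_press above 0.005 m), for 0.05 s.
2. the stop head is twisted clockwise to reset (at least 0.85 of 1.0 rad), the tray still on the stage (value of joint stop_turn above 0.85 rad and z of tray_mid in the frame of stage_top below 0.025 m), for 0.1 s.
At the end, for the whole second after the job is handed in: The fingers alone hold the tray within 100 mm (horizontally) of the stage centre, its underside about 100 mm or more above the stage, level within 8 degrees, still (30 mm/s, 0.2 rad/s), the beetle in it upright within 14 degrees; stop head still turned over 0.8 rad (z of tray_mid in the frame of stage_top above 0.115 m and horizontal distance between tray_mid and stage_top below 0.1 m and angle between tray_mid's own z axis and vertical below 0.14 rad and linear speed of tray below 0.03 m/s and angular speed of tray below 0.2 rad/s and contact force between tray and the fingers above 1 N and contact force between tray and stage below 0.05 N and value of joint stop_turn above 0.8 rad and angle between specimen_mid's own z axis and vertical below 0.25 rad and distance between specimen_mid and tray_mid below 0.06 m); the arm keeps its last pose, push and grip.
It fails at once if the tray is tilted by more than 17 degrees (angle between tray_mid's own z axis and vertical above 0.3 rad).
It fails at once if the mounted beetle tips over (angle between specimen_mid's own z axis and vertical above 0.5 rad).
It fails at once if a bystander is moved by more than 30 mm (distance of any of mouse_mid, pin_jar_mid, foam_block_mid from where it was at the start of the episode above 0.03 m).
It also fails if it takes over 58 s, if anything falls off the work surface, if the arm or the gripper's body presses on something with over 40 N, if the wrist force passes 120 N, or if a joint passes its speed limit or range.

## Working session

There is one attempt and no reset: what is moved stays moved. The work goes in short steps, Python scripts to look and compute and a shell command to move; the robot and the scene stay as the last step left them, time stands still between calls to the robot, and variables do not carry over. Pictures are saved under pics/ and viewed, at most 10 in all, crops included, and the job is handed in when it is done.

```bash
mkdir -p pics; python3 - <<'E'
from bench import sensors, imaging, robot
import cv2, numpy as np
for n in ["top","side"]:
    im=imaging.get_image(n); cv2.imwrite(f"pics/{n}0.png",im)
    m=imaging.camera_model(n); print(n,{k:(np.round(v,4).tolist() if not isinstance(v,str) else v) for k,v in m.items()})
print(imaging.camera_model("wrist"))
s=sensors.sense(); print({k:np.round(v,3).tolist() for k,v in s.items()}, robot.tcp_to_tips)
E
```

```text
top {'fx': 390.8115, 'fy': 390.8115, 'cx': 276.6154, 'cy': 209.9326, 'pose': [[0.0047, 0.9896, -0.1436, 0.4285], [-0.9998, 0.0022, -0.0177, 0.0167], [-0.0172, 0.1436, 0.9895, 0.8787], [0.0, 0.0, 0.0, 1.0]]}
side {'fx': 534.5873, 'fy': 534.5873, 'cx': 279.8086, 'cy': 206.8398, 'pose': [[0.7241, 0.3999, -0.5619, -0.1307], [-0.6897, 0.4253, -0.5861, -0.6706], [0.0046, 0.8119, 0.5838, 0.8127], [0.0, 0.0, 0.0, 1.0]]}
{'fx': 334.7195587635954, 'fy': 334.7195587635954, 'cx': 280.8192971226814, 'cy': 206.42813425039526, 'mount': array([[-1.09385479e-03,  9.70163229e-01,  2.42450227e-01,
         6.95516298e-02],
       [ 9.99998835e-01,  1.31924041e-03, -7.67270970e-04,
         7.36661126e-04],
       [-1.06422822e-03,  2.42449105e-01, -9.70163542e-01,
        -1.58460841e-01],
       [ 0.00000000e+00,  0.00000000e+00,  0.00000000e+00,
         1.00000000e+00]])}
{'t': 0.1, 'joint_positions': [-1.415, 0.629, 0.038, 1.518, -0.027, 0.996, -0.02], 'qvel': [0.0, -0.001, 0.0, -0.001, 0.0, 0.0, 0.0], 'tau': [0.003, -55.079, 1.147, -18.711, -0.052, 0.019, 0.0], 'tool_pos': [0.143, 0.634, 0.227], 'tcp_rot': [-0.348, -3.122, 0.003], 'ft_force': [0.655, 0.542, -0.412], 'moment': [0.002, 0.03, -0.024], 'gripper_force': 0.0, 'width': 0.094} 0.022
```

View pics/top0.png

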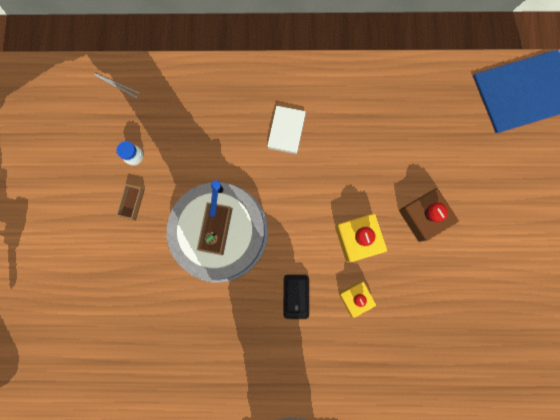

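View pics/side0.png

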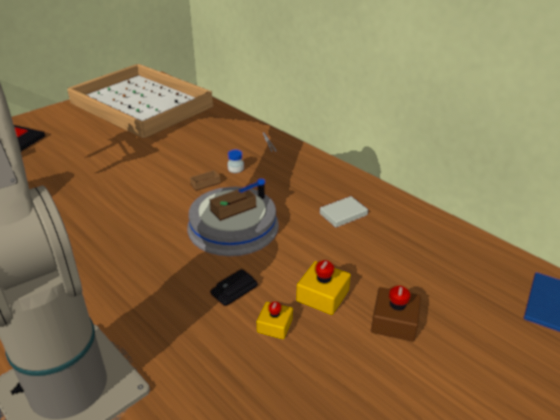

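The top view shows these stop candidates: the large yellow box at (366,237), a small yellow one at (360,300) and a brown one at (437,212). I choose (366,237). The tray candidates are (215,229) on the stage and a small one at (130,202). I choose (215,229). The clip runs from its post at (216,187) to its tip near (213,215).

```bash
cat > h.py <<'E'
from bench import sensors, imaging, robot
import cv2, numpy as np
from scipy.spatial.transform import Rotation as R
def look(n):
    s=sensors.sense(); im=imaging.get_image(n); m=imaging.camera_model(n)
    if n=="wrist":
        T=np.eye(4); T[:3,:3]=R.from_rotvec(s["tcp_rot"]).as_matrix(); T[:3,3]=s["tool_pos"]
        P=T@m["mount"]
    else: P=np.array(m["pose"])
    return im,m,P
def ray(uv,m,P,z):
    u,v=uv; d=P[:3,:3]@np.array([(u-m["cx"])/m["fx"],-(v-m["cy"])/m["fy"],-1]); o=P[:3,3]
    return (o+d*(z-o[2])/d[2])
def mask(im,lo,hi):
    return cv2.inRange(cv2.cvtColor(im,cv2.COLOR_BGR2HSV),np.array(lo),np.array(hi))
def red(im):
    return mask(im,(0,150,70),(6,255,255))|mask(im,(172,150,70),(180,255,255))
def blobs(mk,amin=30):
    c,_=cv2.findContours(mk,cv2.RETR_EXTERNAL,cv2.CHAIN_APPROX_NONE)
    return sorted([x for x in c if cv2.contourArea(x)>amin],key=lambda x:-cv2.contourArea(x))
E
python3 - <<'E'
from h import *
im,m,P=look("top")
for n,mk,z in [("red",red(im),.083),("yellow",mask(im,(22,120,100),(35,255,255)),.05),("blue",mask(im,(105,150,80),(125,255,255)),.09),("white",mask(im,(20,5,150),(90,60,255)),.055)]:
    for c in blobs(mk)[:5]:
        r=cv2.minAreaRect(c); print(n,np.round(r[0],1),np.round(r[1],1),round(r[2]),np.round(ray(r[0],m,P,z),3))
for uv in [(215,229),(206,206),(231,206),(221,253),(199,250)]: print(uv,np.round(ray(uv,m,P,.089),3))
for uv in [(297,297),(287,130),(130,153)]: print(uv,np.round(ray(uv,m,P,.03),3))
a=cv2.resize(im[170:290,160:280],(400,400),interpolation=2);b=cv2.resize(im[180:300,320:440],(400,400),interpolation=2)
cv2.imwrite("pics/crop1.png",np.hstack([a,b]))
print(R.from_rotvec(sensors.sense()["tcp_rot"]).as_matrix().round(3))
E
```

```text
red [437.  211.5] [19. 20.] 90 [ 0.541 -0.297  0.083]
red [365. 236.] [16. 18.] 90 [ 0.491 -0.149  0.083]
red [360. 300.] [10. 10.] 90 [ 0.364 -0.135  0.083]
yellow [361.1 237.8] [39.4 41.9] 73 [ 0.49  -0.147  0.05 ]
yellow [357.5 299. ] [28.7 26.7] 61 [ 0.363 -0.137  0.05 ]
blue [524.6  91.3] [61.3 87.4] 73 [ 0.797 -0.491  0.09 ]
blue [126.  150.5] [17.7 16.3] 45 [0.668 0.348 0.09 ]
blue [215.  198.1] [ 9.1 34.3] 2 [0.567 0.158 0.09 ]
white [214.4 229.8] [74.3 95.6] 58 [0.505 0.163 0.055]
white [285.9 129. ] [30.5 43.5] 12 [0.728 0.012 0.055]
white [536.    5.2] [10.9 46.2] 88 [ 1.02  -0.557  0.055]
white [134.7 156.9] [12.3 19. ] 41 [0.664 0.342 0.055]
(215, 229) [0.504 0.156 0.089]
(206, 206) [0.551 0.176 0.089]
(231, 206) [0.551 0.124 0.089]
(221, 253) [0.455 0.142 0.089]
(199, 250) [0.461 0.187 0.089]
(297, 297) [ 0.365 -0.012  0.03 ]
(287, 130) [0.734 0.009 0.03 ]
(130, 153) [0.681 0.363 0.03 ]
[[-0.976  0.22  -0.   ]
 [ 0.22   0.976 -0.001]
 [ 0.    -0.001 -1.   ]]
```

View pics/crop1.png

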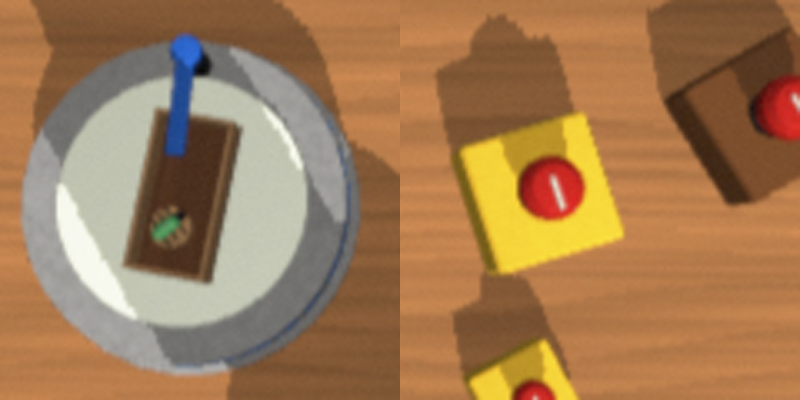

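The crop confirms both: the large yellow box's head is at full-image (366,236), about (0.491, -0.150) m. The tray is centred near (0.504, 0.157) with its long axis at about -9°, and the clip lies over its far end. Next I go above the stop.

```bash
python3 -m handwheel '-47 -32 0 0 0 0 94;-47 -32 0 0 0 0 94;-47 -32 0 0 0 0 94;-47 -32 0 0 0 0 94;-47 -32 0 0 0 0 94;-47 -32 0 0 0 0 94;-47 -32 0 0 0 0 94;-47 -32 0 0 0 0 94' && python3 -m handwheel '-17 -54 0 0 0 0 94;-17 -54 0 0 0 0 94;-17 -54 0 0 0 0 94;-17 -54 0 0 0 0 94;-17 -54 0 0 0 0 94;-17 -54 0 0 0 0 94;-17 -54 0 0 0 0 94;-17 -54 0 0 0 0 94;0 0 0 0 0 0 94;0 0 0 0 0 0 94'
cat > head.py <<'E'
from h import *
im,m,P=look("wrist"); cv2.imwrite("pics/w1.png",im)
s=sensors.sense(); Rm=R.from_rotvec(s["tcp_rot"]).as_matrix()
print("tcp",np.round(s["tool_pos"],4),Rm.round(3).tolist(),"q",np.round(s["joint_positions"],2))
for c in blobs(red(im))[:3]:
    (u,v),r=cv2.minEnclosingCircle(c); p=ray((u,v),m,P,.08); print((u,v,r),p.round(4),"tool mm",(1e3*Rm.T@(p-s["tool_pos"])).round(1))
E
python3 head.py
```

```text
t: 1.15
tool_pos: [0.4544, 0.3002, 0.2274]
tcp_rot: [-0.347, -3.122, -0.0]
ft_force: [1.2, 1.6, 0.4]
width: 0.0942
gripper_force: 0.0
t: 2.4
tool_pos: [0.4908, -0.149, 0.2272]
tcp_rot: [-0.348, -3.121, -0.001]
ft_force: [-0.4, 0.5, -0.1]
width: 0.0936
gripper_force: 0.0
tcp [ 0.4909 -0.1481  0.2272] [[-0.976, 0.218, -0.001], [0.218, 0.976, 0.001], [0.001, 0.001, -1.0]] q [ 0.17  0.44  0.1   1.9  -0.06  0.81  1.65]
(280.5, 202.0, 20.74256706237793) [ 0.4933 -0.1487  0.08  ] tool mm [ -2.6  -0.2 147.2]
(259.0, 59.5, 15.041708946228027) [ 0.3682 -0.139   0.08  ] tool mm [121.6 -18.  147.3]
(137.0, 273.5, 17.327821731567383) [ 0.5327 -0.3033  0.08  ] tool mm [ -74.8 -142.4  147. ]
```

The head is at wrist pixel (280,202), which is 2.6 mm off in tool x. I descend around it and grip.

```bash
python3 -m handwheel '-2.5 0 40 0 0 0 94;0 0 40 0 0 0 94;0 0 40 0 0 0 80;0 0 20 0 0 0 70;0 0 0 0 0 0 60;0 0 0 0 0 0 30;0 0 0 0 0 0 30;0 0 0 0 0 0 30;0 0 0 0 0 0 30' 25
```

```text
t: 3.58
tool_pos: [0.4942, -0.1499, 0.0881]
tcp_rot: [0.347, 3.121, 0.001]
ft_force: [0.6, 1.0, 2.1]
width: 0.0391
gripper_force: 25.0
```

```bash
python3 -m handwheel '0 0 3 0 0 0 30;0 0 4 0 0 0 30;0 0 0 0 0 0 30;0 0 0 0 0 0 30'
```

```text
t: 4.08
tool_pos: [0.4944, -0.15, 0.0816]
tcp_rot: [0.347, 3.12, 0.001]
ft_force: [-1.0, 2.4, 14.8]
width: 0.0392
gripper_force: 25.0
```

```bash
python3 -m handwheel '0 0 0 0 0 8 30;0 0 0 0 0 8 30;0 0 0 0 0 8 30;0 0 0 0 0 8 30;0 0 0 0 0 8 30;0 0 0 0 0 8 30;0 0 0 0 0 8 30;0 0 0 0 0 4 30;0 0 0 0 0 0 30;0 0 0 0 0 0 30'; python3 - <<'E'
from h import *
s=sensors.sense(); print(s["moment"],s["joint_positions"])
im=imaging.get_image("top"); cv2.imwrite("pics/t2.png",cv2.resize(im[160:320,150:450],(750,400),interpolation=2))
E
```

```text
t: 5.32
tool_pos: [0.4935, -0.1513, 0.0815]
tcp_rot: [1.86, 2.53, -0.001]
ft_force: [-1.5, 0.3, 14.6]
width: 0.0394
gripper_force: 25.0
[-0.13385789  0.61888653  0.47221325] [ 0.01639465  0.69238482  0.34307926  2.02108526 -0.46057383  0.50150115
  0.99811082]
```

View pics/t2.png

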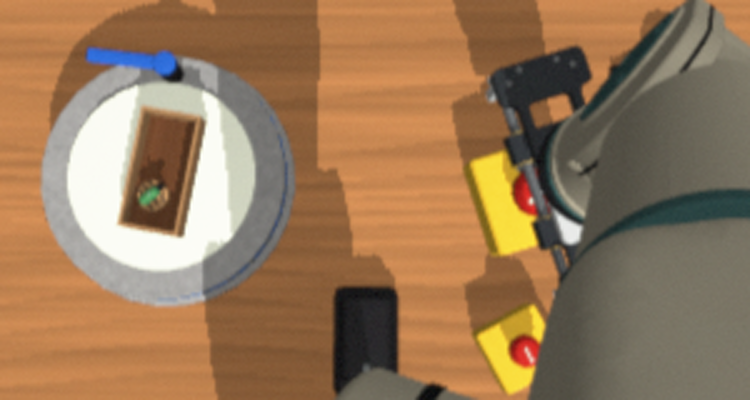

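The clip at crop (130,60) now points left, clear of the tray, so the reset is done. I release and rise straight up.

```bash
python3 -m handwheel '0 0 0 0 0 0 80;0 0 0 0 0 0 80;0 0 0 0 0 0 80;0 0 0 0 0 0 80;0 0 -35 0 0 0 94;0 0 -35 0 0 0 94;0 0 -35 0 0 0 94;0 0 -35 0 0 0 94' && python3 -m handwheel '0 0 0 0 0 -10 94;0 0 0 0 0 -10 94;0 0 0 0 0 -10 94;0 0 0 0 0 -10 94;0 0 0 0 0 -10 94;0 0 0 0 0 -6 94;0 0 0 0 0 0 94;0 0 0 0 0 0 94'
python3 - <<'E'
from h import *
im,m,P=look("top")
s=sensors.sense(); Rm=R.from_rotvec(s["tcp_rot"]).as_matrix()
mk=cv2.inRange(cv2.cvtColor(im,cv2.COLOR_BGR2HSV),(0,80,0),(20,255,130)); mk[:190]=0;mk[275:]=0;mk[:,:175]=0;mk[:,258:]=0
print("tcp",s["tool_pos"],Rm.round(4).tolist())
print("to tray tool mm",(1e3*Rm.T@(np.array([.504,.157,.227])-s["tool_pos"])).round(1))
for c in blobs(mk)[:2]:
    r=cv2.minAreaRect(c); q=np.array([ray(x,m,P,.089) for x in cv2.boxPoints(r)]); print(r,q.round(3).tolist())
E
```

```text
t: 6.38
tool_pos: [0.4932, -0.1502, 0.2215]
tcp_rot: [-1.862, -2.53, 0.0]
ft_force: [0.4, 0.5, 0.5]
width: 0.0939
gripper_force: 0.0
t: 7.38
tool_pos: [0.4934, -0.1503, 0.2204]
tcp_rot: [-0.459, -3.108, 0.0]
ft_force: [-0.5, 0.4, 0.1]
width: 0.0941
gripper_force: 0.0
tcp [ 0.4934111  -0.15029106  0.22037948] [[-0.9573, 0.289, -0.0002], [0.289, 0.9573, -0.0001], [0.0002, -0.0001, -1.0]]
to tray tool mm [ 78.7 297.2  -6.6]
((213.07693481445312, 228.11537170410156), (20.984426498413086, 44.91059875488281), 11.309932708740234) [[0.465, 0.189, 0.089], [0.555, 0.173, 0.089], [0.547, 0.131, 0.089], [0.457, 0.147, 0.089]]
```

```bash
python3 -m handwheel '13 49.5 -3 0 0 0 94;13 49.5 -3 0 0 0 94;13 49.5 0 0 0 0 94;13 49.5 0 0 0 0 94;13 49.5 0 0 0 0 94;13 49.5 0 0 0 0 94;0 0 0 0 0 -7 94;0 0 0 0 0 0 94;0 0 0 0 0 0 94'
python3 - <<'E'
from h import *
im,m,P=look("wrist"); cv2.imwrite("pics/w2.png",im)
s=sensors.sense(); print(s["tool_pos"],R.from_rotvec(s["tcp_rot"]).as_matrix().round(4).tolist())
E
```

```text
t: 8.55
tool_pos: [0.5042, 0.1557, 0.2264]
tcp_rot: [-0.272, -3.13, 0.001]
ft_force: [0.5, -0.0, -0.1]
width: 0.0937
gripper_force: 0.0
[0.50428856 0.15563327 0.22647106] [[-0.985, 0.1723, -0.0001], [0.1723, 0.985, -0.0004], [-0.0, -0.0004, -1.0]]
```

View pics/w2.png

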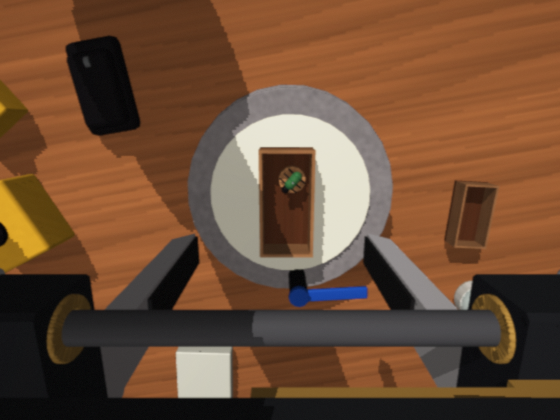

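The picture shows the tray rim corners at about (260,149), (316,149), (313,258) and (260,258). The beetle is at (291,180) and the clip is clear at (335,294).

```bash
python3 - <<'E'
from h import *
m=imaging.camera_model("wrist"); s=sensors.sense(); Rm=R.from_rotvec(s["tcp_rot"]).as_matrix()
T=np.eye(4);T[:3,:3]=Rm;T[:3,3]=s["tool_pos"];P=T@m["mount"]
c=np.array([1e3*Rm.T@(ray(u,m,P,.089)-s["tool_pos"]) for u in [(260,149),(316,149),(313,258),(260,258)]])
print(c.round(1),c.mean(0))
print("beetle",1e3*Rm.T@(ray((291,180),m,P,.07)-s["tool_pos"]))
E
```

```text
[[ 47.3 -17.2 137.5]
 [ 47.2  31.7 137.5]
 [-54.9  31.4 137.5]
 [-54.8 -18.8 137.5]] [ -3.79235558   6.77637465 137.46855414]
beetle [ 16.69098973  10.66980464 156.46680155]
```

```bash
python3 -m handwheel '-1.5 6.8 0 0 0 0 94;0 0 40 0 0 0 94;0 0 40 0 0 0 94;0 0 35 0 0 0 94;0 0 19 0 0 0 94;0 0 10 0 0 0 90;0 0 0 0 0 0 80;0 0 0 0 0 0 70;0 0 0 0 0 0 62;0 0 0 0 0 0 58' 12 && python3 -m handwheel '0 0 0 0 0 0 56;0 0 0 0 0 0 54;0 0 0 0 0 0 53;0 0 0 0 0 0 52;0 0 0 0 0 0 51;0 0 0 0 0 0 50;0 0 0 0 0 0 49;0 0 0 0 0 0 44;0 0 0 0 0 0 40;0 0 0 0 0 0 40;0 0 0 0 0 0 40' 12
```

```text
t: 9.85
tool_pos: [0.5071, 0.1633, 0.083]
tcp_rot: [0.266, 3.129, 0.001]
ft_force: [-0.4, -0.2, -0.4]
width: 0.0586
gripper_force: 0.0
t: 11.22
tool_pos: [0.5068, 0.1631, 0.0824]
tcp_rot: [-0.266, -3.13, 0.0]
ft_force: [0.5, -1.2, 0.2]
width: 0.05
gripper_force: 12.0
```

```bash
python3 -m handwheel '0 0 0 0 0 0 40;0 0 0 0 0 0 40;0 0 -2 0 0 0 40;0 0 -3 0 0 0 40;0 0 -5 0 0 0 40;0 0 -5 0 0 0 40;0 0 -5 0 0 0 40;0 0 -5 0 0 0 40;0 0 -3 0 0 0 40;0 0 -2 0 0 0 40;0 0 0 0 0 0 40' 20; python3 - <<'E'
from h import *
a=imaging.get_image("wrist"); b=imaging.get_image("side")
cv2.imwrite("pics/l1.png",np.hstack([cv2.resize(a[100:310,140:420],(400,300)),cv2.resize(b[120:280,140:353],(400,300),interpolation=2)]))
E
```

```text
t: 12.6
tool_pos: [0.5068, 0.1631, 0.1126]
tcp_rot: [0.266, 3.13, 0.0]
ft_force: [0.8, 0.7, -1.7]
width: 0.0496
gripper_force: 20.0
```

View pics/l1.png

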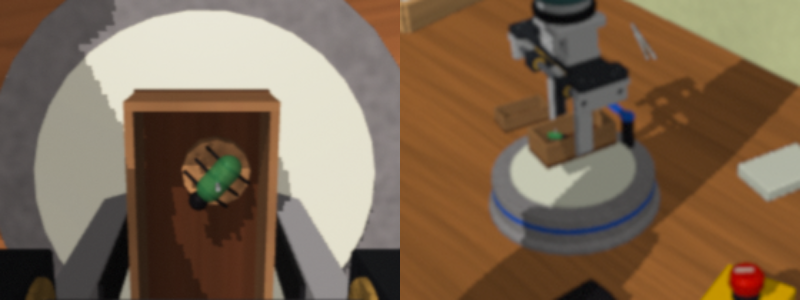

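The tray is lifted about 30 mm and looks level, with the beetle upright at crop (218,175). I continue the lift smoothly.

```bash
python3 -m handwheel '0 0 -4 0 0 0 40;0 0 -8 0 0 0 40;0 0 -12 0 0 0 40;0 0 -14 0 0 0 40;0 0 -14 0 0 0 40;0 0 -14 0 0 0 40;0 0 -14 0 0 0 40;0 0 -12 0 0 0 40;0 0 -8 0 0 0 40;0 0 -5 0 0 0 40;0 0 -3 0 0 0 40;0 0 0 0 0 0 40' && python3 -m handwheel '0 0 -4 0 0 0 40;0 0 -4 0 0 0 40;0 0 0 0 0 0 40;0 0 0 0 0 0 40;0 0 0 0 0 0 40;0 0 0 0 0 0 40'; python3 - <<'E'
from h import *
a=imaging.get_image("wrist"); b=imaging.get_image("side")
cv2.imwrite("pics/l2.png",np.hstack([cv2.resize(a[100:310,140:420],(400,300)),cv2.resize(b[100:260,140:353],(400,300),interpolation=2)]))
E
```

```text
t: 14.2
tool_pos: [0.5067, 0.1631, 0.2204]
tcp_rot: [-0.266, -3.13, 0.0]
ft_force: [0.4, -0.3, -2.0]
width: 0.0498
gripper_force: 20.0
t: 14.95
tool_pos: [0.5067, 0.1631, 0.2284]
tcp_rot: [-0.266, -3.13, 0.0]
ft_force: [-0.1, 0.4, -2.0]
width: 0.0498
gripper_force: 20.0
```

View pics/l2.png

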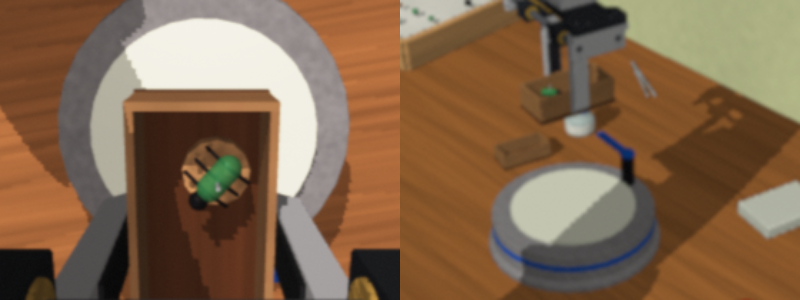

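```bash
python3 - <<'E'
from h import *
m=imaging.camera_model("wrist"); Mi=np.linalg.inv(m["mount"])
for x in (48.8,): 
  for z in (-6.6,-10.6,-2.6):
    for y in (-24.5,24.5):
      c=Mi@np.array([x/1e3,y/1e3,z/1e3,1]); print(z,y,m["cx"]-m["fx"]*c[0]/c[2],m["cy"]+m["fy"]*c[1]/c[2])
im=imaging.get_image("wrist")
g=cv2.cvtColor(im,cv2.COLOR_BGR2HSV)[150:200,280]; print(g.tolist())
s=sensors.sense(); print(s["ft_force"],s["moment"],np.abs(s["qvel"]).max())
E
```

```text
-6.6 -24.5 225.1069246985118 169.73520903340602
-6.6 24.5 332.7630361561155 169.60312004757427
-10.6 -24.5 223.659734967914 170.963173473374
-10.6 24.5 334.12972171031026 170.82734013551288
-2.6 -24.5 226.48221259188395 168.5682544924269
-2.6 24.5 331.46423732906607 168.43971006684765
[[25, 13, 243], [25, 13, 243], [25, 13, 243], [25, 14, 243], [25, 13, 243], [23, 14, 243], [25, 13, 243], [25, 14, 243], [25, 14, 243], [25, 14, 243], [25, 14, 242], [24, 21, 235], [17, 49, 181], [12, 111, 117], [12, 151, 120], [13, 146, 129], [13, 145, 132], [13, 144, 131], [13, 143, 132], [13, 146, 129], [13, 143, 139], [13, 143, 159], [13, 143, 175], [14, 142, 179], [13, 141, 179], [14, 142, 179], [14, 142, 178], [13, 144, 158], [11, 154, 96], [11, 170, 60], [9, 167, 58], [10, 174, 57], [9, 170, 57], [11, 171, 58], [9, 169, 59], [10, 174, 57], [10, 182, 56], [10, 174, 57], [10, 170, 57], [9, 170, 57], [9, 171, 58], [8, 166, 57], [9, 173, 56], [10, 174, 57], [9, 176, 58], [10, 174, 57], [10, 163, 61], [11, 155, 69], [13, 149, 77], [14, 146, 84]]
[ 0.62484499  0.07178068 -1.45149795] [-0.01369022 -0.02709914  0.010959  ] 0.002762931049652049
```

The foot edge of the tray's end wall appears at row 162. A level tray would put it at 161.5, at about 1 px per degree, so the tray is level to roughly 1°. I hand in.

```bash
python3 -c "
from bench import robot
print(robot.hand_in())"
```

```text
the job is handed in; nothing more can be done
None
```

I pushed the stop down and twisted it to reset, the clip swung clear, and I handed the job in holding the tray still and level about 14 cm above the stage with the beetle upright; the hand-in gave no verdict.

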